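# Lift the muffin in the toaster and hold it up

### The arm

A 6-joint arm with a two-finger parallel gripper is mounted at the origin on the work surface. World frame = base frame: x ahead of the robot, y to its left, z up, the work surface at z = 0. Lengths are in m, angles in degrees, forces in N, time in s.
With the tool pointing down it reaches from about 0.325 to 0.75 m from the base axis. Payload 7.6 kg.
Tool frame: the origin (TCP) lies at the very end of the fingers, on their centre line; the grasp point (between the pads) lies env.grip_point_offset behind it (env.grip_point_offset is the distance from the TCP to the grasp point, in m); z points along the fingers, y is the direction in which the jaws open and shut (so a half turn about z gives the same grasp; the last joint's range is limited). The gripper opens to 85 mm and grips with 20 to 120 N. Pads are 22 mm wide; open, the fingers measure 114 mm over their backs; the gripper's body (76 mm by 85 mm) begins 54 mm behind the grasp point. The pads swing forward as they close: fully open they stand 13 mm farther back than shut.
Start: joints at [-72.897, 2.991, 80.254, -0, 96.75, -4.028], TCP at [0.189, -0.49, 0.231] pointing down, gripper open.
Joint ranges: [-166.34, 166.34], [-52.06, 124.39], [6.96, 135.62], [-60.46, 240.46], [14.63, 156.25], [-167.68, 167.68]. Speed limits (degrees/s): [147.25, 147.25, 172.46, 180, 180, 180].

### API

Orientations are given as a 3x3 rotation matrix whose columns are the frame's x, y, z axes.
In Python, from rig import status, optics, order, env gives the robot as it stands.
- The arm moves only by the shell command python3 -m pendant 'ROWS' [FORCE]. ROWS is JSON, a list of rows, each a list of 3 entries, a list of its own where there are three numbers: the shift along the world's x, y, z in cm, then the turn, a rotation vector about the world's x, y, z in rad, then the opening, from 0 (shut) to 1 (fully open). In form: [[[dx, dy, dz], [ax, ay, az], grip], ...]. A call has 1 to 8 rows; each row shifts and turns the pose as measured when the row begins; what a row does not reach is not made up. A row lasts 1/12 s, in which the tool goes at most 41.7 mm and 7.16 degrees, less where a joint would pass 70% of its speed; a pose out of reach is approached as far as the arm can. A call is refused whole if a number of a shift passes 4.17 or a number of a turn 0.125, either way. A call with a gripper value outside its range is refused whole. The fingers move at their own pace and stop on an object; FORCE is the grip in N (left out, the last holds). Time passes only in rows, so rows that do not move let the fingers close. It gives the time, the measured TCP pose, the force and the opening at its end, in the units of the state.
- status.get_state(): the state, without advancing time (a new reading comes with each control period).
- optics.read_camera(name): name is "scene" or "top"; returns a dict with "frame" (480x640x3 uint8, blue, green, red), "fx", "fy", "cx", "cy" (pixels), "position" and "orientation" of the camera in the world. Camera axes: x right, y down, z forward; pixel columns grow to the right and rows downward; lengths in m; the calibration is good to about 2 mm. A picture is of the moment at which its call begins. There is no depth.
- order.sign_off(): hands the job in, once; it reports no verdict.
The state is a dict: "time": time; "joints": joint angles; "qd": joint speeds; "joint_efforts": joint torques, N m; "tcp_pos": TCP position; "tool_rot": TCP orientation; "force": force on the tool from outside, world axes, zero at the start; "torque": the same for the moment, N m; "gripper_width": finger opening in m.
Only numpy, scipy, OpenCV 4.12 (cv2) and the standard library are available. Lean on these libraries where they do the work, as an engineer would, in place of code of your own. Each camera call takes 0.05 s, during which the arm holds its last target. There are 200 camera calls.

### The job

Half a muffin stands in one slot of the toaster and a tall slice of bread in the other: swing the lift lever on the muffin's side to the point where its rack stands highest (turned less or further, the rack sits lower), and finish with the gripper still on the lever, holding the muffin up there for someone to take. The bread is not done, so leave its lever alone; touch neither muffin nor bread, and leave everything else on the counter where it stands.

Things in the scene. Friction and masses are not known exactly. Their poses are not given: they have to be found in the camera images.
- toaster: steel two-slot toaster with black ends, fixed, 278 mm long (x), 196 wide (y), 188 high. Origin: centre of its underside, z up. Slots 150 x 30 mm along x, centred at y = +42 (left) and -42 mm (right). Timer dial on the -x end. On each side panel (y = +-95 mm) a lever on a y axis through (0, +-95, 100) mm lifts the rack of the slot on its own side.
- lever_left (a joint): turn of the left lift lever (+y side), rad: 0 at rest, leaning 0.85 rad from upright to the toaster's +x end; grows as it swings up and over to the -x end. Lifts the left rack by 54 mm x (cos(value - 1.5) - 0.07): highest (50 mm) at 1.5, i.e. 0.65 rad past upright, pointing at the brass rivet; lower beyond, stop at 2.1. A spring returns it to 0: 4 to 5 N at the grip.
- lever_right (a joint): turn of the right lift lever (-y side), rad: 0 at rest, leaning 0.85 rad from upright to the toaster's +x end; grows as it swings up and over to the -x end. Lifts the right rack by 54 mm x (cos(value - 1.5) - 0.07): highest (50 mm) at 1.5, i.e. 0.65 rad past upright, pointing at the brass rivet; lower beyond, stop at 2.1. A spring returns it to 0: 4 to 5 N at the grip.
- grip_left: black grip at the left lever's end: cylinder 18 mm across, 36 mm long, along the toaster's y, spinning freely on its pin. Origin: its centre, 65 mm from the pivot axis; in the toaster's frame at (49, 128, 143) mm at rest, (0, 128, 165) lever upright, (-39, 128, 152) at the highest lift. Free from above; the lever's 12 x 6 mm bar lies at y = 100 to 106 mm.
- grip_right: grip of the right lever, the mirror image: in the toaster's frame at (49, -128, 143) mm at rest, (0, -128, 165) lever upright, (-39, -128, 152) at the highest lift
- rack_left (a joint): height of the bread rack in the left slot above its lowest place, m: 0 at rest, 0.050 at its highest
- rack_right (a joint): the same for the right slot
- muffin_center (a point): centre of the muffin half: a toasted round 90 mm across and 20 mm thick that stands on edge in either slot, in the slot's middle. At rest its top lies about 25 mm below the toaster's top; fully lifted it stands about 25 mm out.
- muffin: the muffin half; origin at its lowest edge, y along the thickness
- bread: slice of bread, 108 mm long, 16 mm thick, 115 mm tall, standing in the other slot; its top stands about 4 mm out of the toaster. Origin: middle of its lower edge
- plate: white dinner plate, 200 mm across, 20 mm high; origin at the centre of its underside
- mug: white mug, 82 mm across, 92 mm high, with a handle; origin at the centre of its underside
- cup: white cup without handle, 76 mm across, 70 mm high; origin at the centre of its underside
- jam: closed jam jar, 68 mm across, 85 mm high; origin at the centre of its underside
- shaker: steel salt shaker, 42 mm across, 75 mm high; origin at the centre of its underside
- butter_dish: white covered butter dish, 95 x 160 mm, 72 mm high with its knob; origin at the centre of its underside
- spreader: butter knife lying on the counter, 200 mm long, 10 mm high; origin at the centre of its underside
Mind the look-alikes: they are no part of the job. There is more than one size of the muffin; the job needs the smaller. There is more than one size of the bread; the one meant has the size given above.

How it is judged (in metres and radians):
At the end, for the whole second after the job is handed in: The rack under the muffin is within 1.5 mm of its highest (50 mm) and still, its lever held by the fingers (over 1 N), the muffin standing on that rack in its own slot and touched by nothing of the robot; the bread down in its slot and its lever at rest (under 0.1 rad) (((y of muffin_center in the frame of toaster between 0.022 and 0.062 m and y of bread in the frame of toaster between -0.062 and -0.022 m and value of joint rack_left above 0.0485 m and value of joint lever_right below 0.1 rad and contact force between the fingers and lever_left above 1 N and velocity of joint lever_left between -0.15 and 0.15 rad/s and contact force between muffin and rack_left above 0.1 N) or (y of muffin_center in the frame of toaster between -0.062 and -0.022 m and y of bread in the frame of toaster between 0.022 and 0.062 m and value of joint rack_right above 0.0485 m and value of joint lever_left below 0.1 rad and contact force between the fingers and lever_right above 1 N and velocity of joint lever_right between -0.15 and 0.15 rad/s and contact force between muffin and rack_right above 0.1 N)) and z of muffin_center in the frame of toaster above 0.158 m and z of bread in the frame of toaster below 0.085 m and contact force between each of the fingers, the arm and muffin below 0.2 N); the arm keeps its last pose, push and grip.
It fails at once if the lever on the bread's side is turned ((y of muffin_center in the frame of toaster above 0 m and value of joint lever_right above 0.25 rad) or (y of muffin_center in the frame of toaster below 0 m and value of joint lever_left above 0.25 rad)).
It fails at once if the robot touches the muffin or the bread (contact force between any of the fingers, the arm and muffin above 0.5 N or contact force between any of the fingers, the arm and bread above 0.5 N).
It fails at once if something else on the counter is moved by more than 30 mm (distance of any of plate, mug, cup, jam, shaker, butter_dish, spreader from where it was at the start of the episode above 0.03 m).
It also fails if it takes over 32 s, if anything falls off the work surface, if the arm or the gripper's body presses on something with over 40 N, if the wrist force passes 120 N, or if a joint passes its speed limit or range.

## Working session

There is one attempt and no reset: what is moved stays moved. The work goes in short steps, Python scripts to look and compute and a shell command to move; the robot and the scene stay as the last step left them, time stands still between calls to the robot, and variables do not carry over. Pictures are saved under pics/ and viewed, about 8 in all and at most 12, crops included, and the job is handed in when it is done.

```bash
mkdir -p pics
python3 - <<'E'
from rig import status, optics, env
import cv2,numpy as np
s=status.get_state();print(s['time'],s['tcp_pos'],np.round(s['tool_rot'],3),s['gripper_width'],env.grip_point_offset)
for n in("scene","top"):
    c=optics.read_camera(n);cv2.imwrite(f'pics/{n}0.png',c['frame']);print(n,c['fx'],c['fy'],c['cx'],c['cy'],c['position'],np.round(c['orientation'],4).tolist())
E
```

```text
0.0 [ 0.18919537 -0.48940446  0.23048202] [[ 0.933  0.36  -0.   ]
 [ 0.36  -0.933  0.001]
 [ 0.    -0.002 -1.   ]] 0.08567829706682734 0.0187
scene 543.0222279925295 543.0222279925295 305.24661767612287 237.06270545537137 [ 1.21831153 -0.18656892  1.03888595] [[0.3091, 0.7474, -0.5881], [0.951, -0.238, 0.1973], [0.0075, -0.6202, -0.7844]]
top 489.70252439491617 489.70252439491617 320.9874581066761 239.7900880957319 [0.40751333 0.05408131 1.07288819] [[-0.0224, -0.9924, 0.1207], [-0.9995, 0.0249, 0.019], [-0.0219, -0.1202, -0.9925]]
```

View pics/scene0.png

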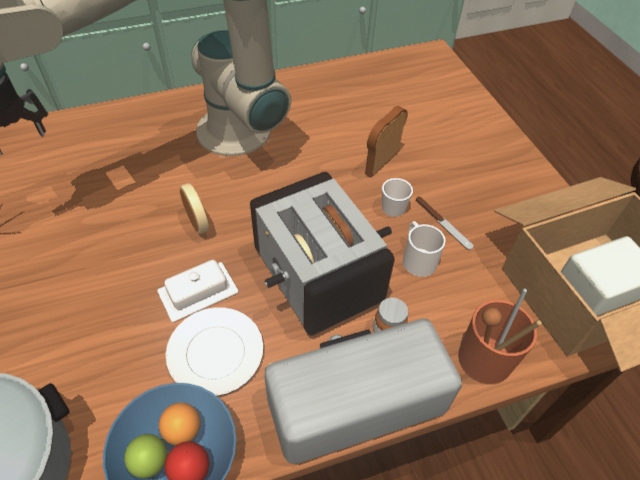

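View pics/top0.png

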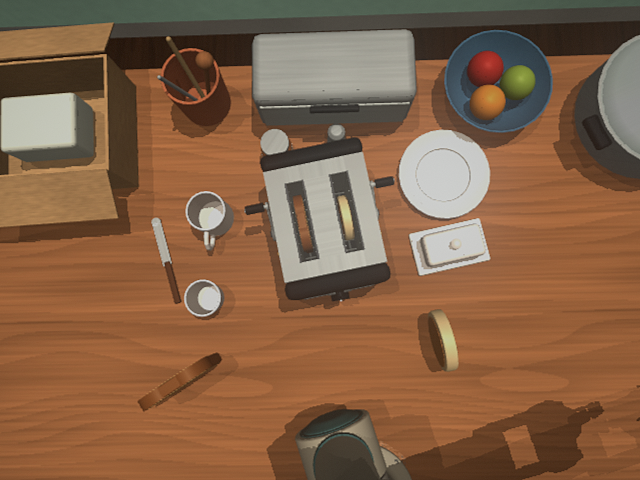

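The toaster's dial is at top-view (340,296), so its -x end faces the robot. The pale muffin is at (347,217) in the right slot, and the bread is at (303,222) in the left slot. The lever I want is the right one, with its grip at about (383,182). Look-alikes to leave alone are the left grip (255,209), the loose muffin (443,340), the loose bread (180,382) and the dial (340,296).

Run:
```python
import cv2
a=cv2.imread('pics/top0.png')[125:310,235:405];b=cv2.imread('pics/scene0.png')[165:345,235:405]
cv2.imwrite('pics/cr.png',cv2.hconcat([cv2.resize(a[:180],None,fx=3,fy=3,interpolation=2)[:, 100:510],cv2.resize(b,None,fx=3,fy=3,interpolation=2)[:,:390]]))
```

```text
(no output)
```

View pics/cr.png

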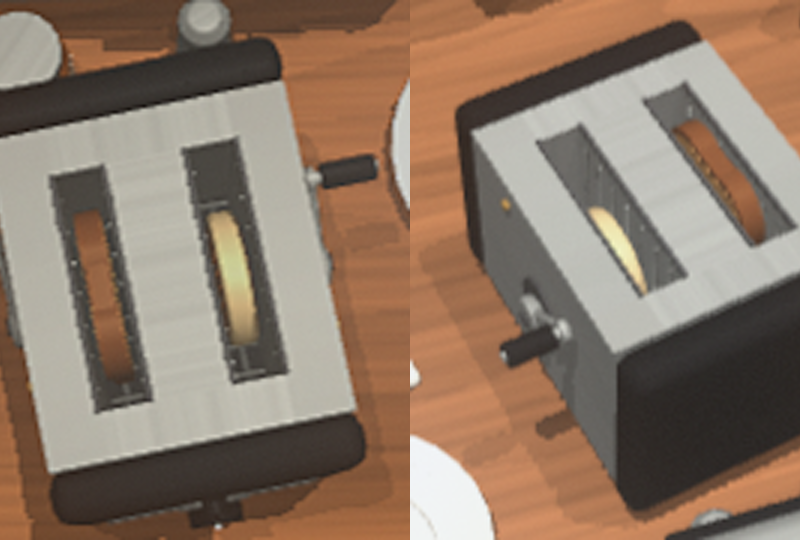

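```bash
cat > h.py <<'E'
import numpy as np
C=dict(scene=(543.0222,305.2466,237.0627,[1.21831153,-0.18656892,1.03888595],[[0.3091,0.7474,-0.5881],[0.951,-0.238,0.1973],[0.0075,-0.6202,-0.7844]]),
top=(489.7025,320.98746,239.79009,[0.40751333,0.05408131,1.07288819],[[-0.0224,-0.9924,0.1207],[-0.9995,0.0249,0.019],[-0.0219,-0.1202,-0.9925]]))
def proj(n,P):
    f,cx,cy,p,R=C[n]; q=(np.atleast_2d(P)-p)@np.array(R); return q[:,:2]/q[:,2:]*f+[cx,cy]
def world(t,P):
    x,y,a=t[:3];c,s=np.cos(a),np.sin(a);return np.atleast_2d(P)@np.array([[c,-s,0],[s,c,0],[0,0,1]]).T+[x,y,0]
E
cat > fit.py <<'E'
from h import *
from scipy.optimize import least_squares
ob=[]
for s,cs in((-1,[(183,149),(238,138),(288,375),(233,384)]),(1,[(50,177),(104,166),(152,400),(96,412)])):
    for (u,v),(x,y) in zip(cs,[(75,15),(75,-15),(-75,-15),(-75,15)]): ob.append(('top',[x/1e3,(42*s+y)/1e3,.188],(235+(100+u)/3,125+v/3)))
S=lambda u,v:(235+(u-410)/3,165+v/3)
for (u,v),(x,y) in zip([(537,140),(582,125),(687,272),(642,296)],[(-75,-57),(-75,-27),(75,-27),(75,-57)]): ob.append(('scene',[x/1e3,y/1e3,.188],S(u,v)))
ob.append(('top',[.049,-.146,.143],(235+477/3,125+167/3)));ob.append(('scene',[.049,-.146,.143],S(510,353)))
f=lambda t:np.concatenate([proj(n,world(t,P))[0]-uv for n,P,uv in ob])
r=least_squares(f,[.55,0,0],loss='soft_l1');print(r.x,np.degrees(r.x[2]));print(np.round(r.fun if 0 else f(r.x).reshape(-1,2),1).tolist())
np.save('t.npy',r.x)
for a in np.arange(0,1.51,.25): 
    b=.85-a;print(a,np.round(world(r.x,[.065*np.sin(b),-.130,.1+.065*np.cos(b)])[0],4))
print('toaster x axis',np.cos(r.x[2]),np.sin(r.x[2]))
E
python3 fit.py
```

```text
[0.55864976 0.06462039 0.18167162] 10.409017120164634
[[0.7, -0.7], [-1.8, -0.3], [-1.2, -0.3], [1.0, 0.0], [0.5, -0.8], [-1.6, -0.4], [-1.2, 0.8], [1.3, 0.2], [0.4, -1.5], [-1.8, -1.6], [-1.2, 0.3], [0.3, -1.8], [-1.0, -0.5], [-2.1, 0.4]]
0.0 [ 0.6302 -0.0544  0.1429]
0.25 [ 0.6182 -0.0566  0.1536]
0.5 [ 0.6041 -0.0592  0.1611]
0.75 [ 0.5885 -0.0621  0.1647]
1.0 [ 0.5726 -0.065   0.1643]
1.25 [ 0.5572 -0.0678  0.1599]
1.5 [ 0.5434 -0.0703  0.1517]
toaster x axis 0.9835430488122345 0.1806739359540674
```

```bash
python3 -m pendant '[[[2.7,2.7,0.3],[0,0,0.087],1],[[2.7,2.7,0.3],[0,0,0.087],1],[[2.7,2.7,0.3],[0,0,0.087],1],[[2.7,2.7,0.3],[0,0,0.087],1],[[2.7,2.7,0.3],[0,0,0.087],1],[[2.7,2.7,0.3],[0,0,0.087],1],[[2.7,2.7,0.3],[0,0,0.087],1],[[2.7,2.7,0.3],[0,0,0.087],1]]' 20; python3 -m pendant '[[[2.7,2.7,0],[0,0,0.087],1],[[2.7,2.7,0],[0,0,0.087],1],[[2.7,2.7,0],[0,0,0.087],1],[[2.7,2.7,0],[0,0,0.087],1],[[2.7,2.7,0],[0,0,0.087],1],[[2.7,2.7,0],[0,0,0.087],1]]'
cat > st.py <<'E'
from rig import status
from h import *
s=status.get_state();R=np.array(s['tool_rot']);p=np.array(s['tcp_pos']);t=np.load('t.npy');g=p-R[:,2]*.0187
c,sn=np.cos(t[2]),np.sin(t[2]);d=g-[t[0],t[1],0]
print('t',s['time'],'tcp',p.round(4),'grasp in toaster mm',np.round([1e3*(c*d[0]+sn*d[1]),1e3*(-sn*d[0]+c*d[1]),1e3*d[2]],1))
Y=np.array([c,sn,0]); y=R[:,1]; y=y*np.sign(y@Y); Z=np.array([0,0,-1.])
from scipy.spatial.transform import Rotation as Ro
W=np.c_[np.cross(Y,Z),Y,Z]; M=np.c_[np.cross(y,R[:,2]),y,R[:,2]]
print('turn left to vertical+aligned',Ro.from_matrix(W@M.T).as_rotvec().round(3),'F',np.round(s['force'],1),'w',s['gripper_width'])
E
python3 st.py
```

```text
time: 0.77
tcp_pos: [0.4058, -0.266, 0.2501]
tool_rot: [[0.47, 0.882, -0.009], [0.882, -0.47, 0.004], [-0.001, -0.01, -1.0]]
force: [0.1, 0.4, 0.6]
gripper_width: 0.0854
time: 1.27
tcp_pos: [0.5738, -0.0933, 0.249]
tool_rot: [[-0.06, 0.998, -0.012], [0.998, 0.06, -0.001], [-0.001, -0.012, -1.0]]
force: [0.2, -0.7, 0.9]
gripper_width: 0.0855
t 1.2667 tcp [ 0.5738 -0.0933  0.249 ] grasp in toaster mm [ -13.4 -158.   267.7]
turn left to vertical+aligned [ 0.002 -0.012  0.122] F [ 0.2 -0.7  0.9] w 0.08546676111288277
```

```bash
python3 -m pendant '[[[2.8,1.9,-1],[0,-0.006,0.06],1],[[2.5,1.7,-1],[0,-0.006,0.06],1],[[0.5,0.3,-1],[0,0,0],1],[[0,0,0],[0,0,0],1]]' >/dev/null; python3 st.py
python3 - <<'E'
from rig import optics
import cv2
a=optics.read_camera('top')['frame'][110:290,250:430];b=optics.read_camera('scene')['frame'][165:345,215:395]
cv2.imwrite('pics/c2.png',cv2.hconcat([cv2.resize(i,(400,400),interpolation=2) for i in(a,b)]))
E
```

```text
t 1.6 tcp [ 0.637  -0.0445  0.2143] grasp in toaster mm [  57.4 -121.5  233. ]
turn left to vertical+aligned [ 0.    -0.002 -0.018] F [ 0.  -0.2 -0.6] w 0.08531320326675507
```

View pics/c2.png

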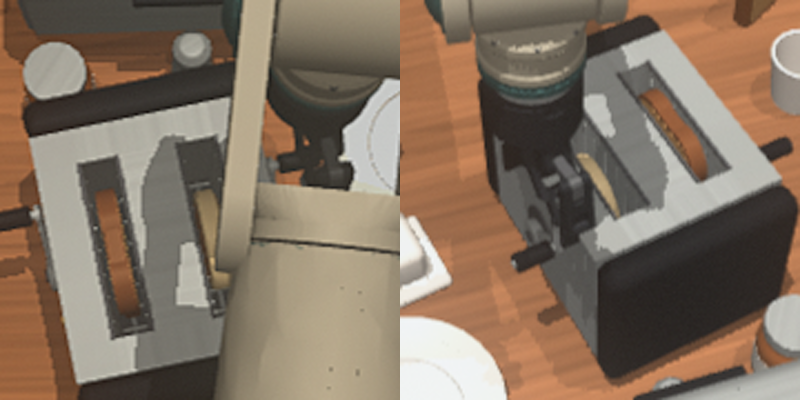

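The fingers hang above the right grip (crop: grip at (530,257) in the scene half), slightly too close to the side panel, as the numbers say. I'll correct that and then descend.

```bash
python3 -m pendant '[[[-0.6,-1.1,0],[0,0,-0.016],1],[[0,0,0],[0,0,0],1],[[0,0,-2],[0,0,0],1],[[0,0,-2],[0,0,0],1],[[0,0,0],[0,0,0],1],[[0,0,0],[0,0,0],1]]' >/dev/null; python3 st.py
```

```text
t 2.2 tcp [ 0.6275 -0.0658  0.1847] grasp in toaster mm [  43.9 -140.6  203.4]
turn left to vertical+aligned [0.004 0.012 0.015] F [ 0.  -0.8  0.3] w 0.08541262627360516
```

```bash
python3 -m pendant '[[[0.3,0.8,0],[0.004,0.012,0.015],1],[[0,0,0],[0,0,0],1],[[0,0,0],[0,0,0],1]]' >/dev/null; python3 st.py
python3 - <<'E'
from rig import optics
import cv2
b=optics.read_camera('scene')['frame'][165:345,215:395]
cv2.imwrite('pics/c3.png',cv2.resize(b,(540,540),interpolation=2))
E
```

```text
t 2.45 tcp [ 0.6309 -0.0588  0.1891] grasp in toaster mm [  48.7 -134.4  207.8]
turn left to vertical+aligned [-0.     0.003  0.001] F [ 0.4 -0.4  0. ] w 0.08570094410499804
```

View pics/c3.png

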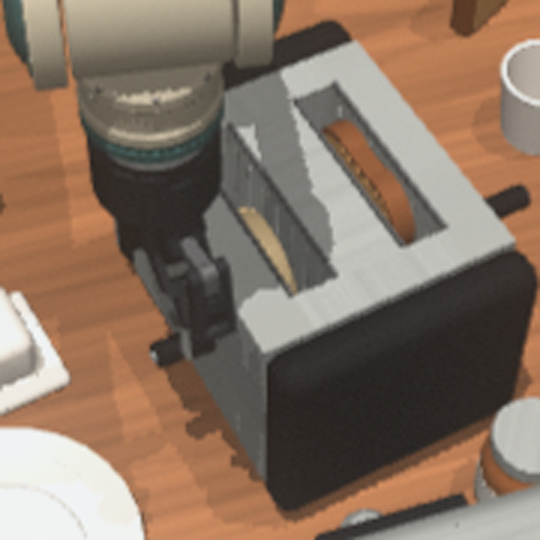

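One finger stands on each side of the grip (grip end at crop (160,353)), and x/y match the target (49,-131). I'll descend 6 cm.

```bash
python3 -m pendant '[[[0,0.1,-1.5],[0,0,0],1],[[0,0.1,-1.5],[0,0,0],1],[[0,0,-1.2],[0,0,0],1],[[0,0,-1],[0,0,0],1],[[0,0,-0.5],[0,0,0],1],[[0,0,0],[0,0,0],1],[[0,0,0],[0,0,0],1]]' >/dev/null; python3 st.py
```

```text
t 3.0833 tcp [ 0.6328 -0.0562  0.1339] grasp in toaster mm [  50.9 -132.2  152.6]
turn left to vertical+aligned [ 0.001  0.011 -0.   ] F [ 0.7 -0.2  0.4] w 0.08560619370144616
```

```bash
python3 -m pendant '[[[-0.1,0,-0.7],[0,0.01,0],1],[[0,0,0],[0,0,0],1],[[0,0,0],[0,0,0],1]]' >/dev/null; python3 st.py;  python3 -m pendant '[[[0,0,0],[0,0,0],0],[[0,0,0],[0,0,0],0],[[0,0,0],[0,0,0],0],[[0,0,0],[0,0,0],0],[[0,0,0],[0,0,0],0],[[0,0,0],[0,0,0],0]]' 30 >/dev/null; python3 st.py
```

```text
t 3.3333 tcp [ 0.6324 -0.0564  0.1279] grasp in toaster mm [  50.6 -132.3  146.6]
turn left to vertical+aligned [ 0.001  0.002 -0.   ] F [0.3 0.7 0.4] w 0.08549170334094122
t 3.8333 tcp [ 0.6314 -0.057   0.1291] grasp in toaster mm [  49.6 -132.7  147.8]
turn left to vertical+aligned [ 0.002 -0.001  0.   ] F [-9.2 -0.8  9.3] w 0.016870719309927593
```

The grip is in the fingers at 16.9 mm wide. The force lies along the lever's tangent, so the tool is pressing the lever onto its rest stop. I'll start along the arc.

```bash
python3 -m pendant '[[[-0.6,-0.1,0.5],[0,0,0],0],[[-0.6,-0.1,0.5],[0,0,0],0],[[-0.7,-0.1,0.4],[0,0,0],0],[[0,0,0],[0,0,0],0]]' >/dev/null; python3 st.py
python3 - <<'E'
from rig import optics
import cv2
a=optics.read_camera('top')['frame'][110:290,250:430];b=optics.read_camera('scene')['frame'][165:345,215:395]
cv2.imwrite('pics/c4.png',cv2.hconcat([cv2.resize(i,(400,400),interpolation=2) for i in(a,b)]))
E
```

```text
t 4.1667 tcp [ 0.6134 -0.0602  0.1439] grasp in toaster mm [  31.2 -132.6  162.6]
turn left to vertical+aligned [0.003 0.005 0.   ] F [ 2.5  0.4 -2.7] w 0.01679979478449511
```

View pics/c4.png

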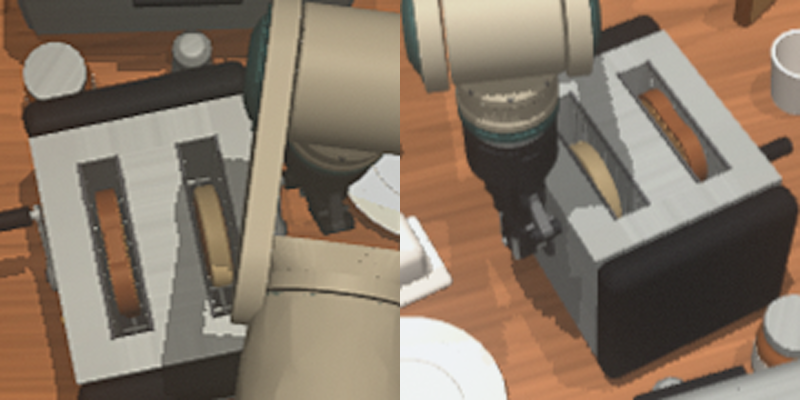

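The lever turns: the muffin has risen in its slot and the bread's lever has not moved. The wrist force is about 3.7 N, which is the spring. The grasp frame sits about 5 mm above the grip centre and stays constant on the arc. Continuing.

```bash
python3 -m pendant '[[[-0.75,-0.14,0.25],[0,0,0],0],[[-0.75,-0.14,0.25],[0,0,0],0],[[-0.8,-0.15,0.1],[0,0,0],0],[[-0.8,-0.15,0.1],[0,0,0],0],[[0,0,0],[0,0,0],0]]' >/dev/null; python3 st.py
```

```text
t 4.6833 tcp [ 0.5862 -0.0652  0.1518] grasp in toaster mm [   3.3 -132.5  170.5]
turn left to vertical+aligned [ 0.002  0.017 -0.001] F [ 3.9  0.2 -4. ] w 0.016422706278170315
```

```bash
python3 -m pendant '[[[-0.9,-0.17,-0.15],[0,0.008,0],0],[[-0.9,-0.17,-0.2],[0,0.008,0],0],[[-0.75,-0.14,-0.3],[0,0,0],0],[[-0.7,-0.13,-0.3],[0,0,0],0],[[0,0,0],[0,0,0],0]]' >/dev/null; python3 st.py
```

```text
t 5.1 tcp [ 0.5589 -0.0701  0.1471] grasp in toaster mm [ -24.4 -132.5  165.8]
turn left to vertical+aligned [ 0.001  0.017 -0.002] F [ 7.1  0.4 -4.9] w 0.016445919944164222
```

```bash
python3 -m pendant '[[[-0.6,-0.11,-0.35],[0,0.008,0],0],[[-0.6,-0.11,-0.4],[0,0.008,0],0],[[-0.3,-0.05,-0.25],[0,0,0],0],[[0,0,0],[0,0,0],0],[[0,0,0],[0,0,0],0]]' >/dev/null; python3 st.py
```

```text
t 5.5167 tcp [ 0.5478 -0.0722  0.1411] grasp in toaster mm [ -35.6 -132.5  159.8]
turn left to vertical+aligned [ 0.001  0.011 -0.003] F [3.6 0.9 1. ] w 0.016772782844715017
```

```bash
python3 -m pendant '[[[-0.35,-0.06,-0.3],[0,0.008,0],0],[[0,0,0],[0,0,0],0],[[0,0,0],[0,0,0],0],[[0,0,0],[0,0,0],0],[[0,0,0],[0,0,0],0]]' >/dev/null; python3 st.py
python3 - <<'E'
from rig import optics
import cv2
for i in range(10): a=optics.read_camera('top')['frame']
b=optics.read_camera('scene')['frame']
cv2.imwrite('pics/c5.png',cv2.hconcat([cv2.resize(a[110:290,250:430],(400,400),interpolation=2),cv2.resize(b[135:345,215:425],(400,400),interpolation=2)]))
E
python3 st.py
```

```text
t 5.9333 tcp [ 0.5454 -0.0727  0.1394] grasp in toaster mm [ -38.  -132.6  158.1]
turn left to vertical+aligned [ 0.001  0.005 -0.003] F [2.9 1.4 3.1] w 0.01677158937121907
t 6.4833 tcp [ 0.5453 -0.0727  0.1393] grasp in toaster mm [ -38.  -132.6  158. ]
turn left to vertical+aligned [ 0.001  0.005 -0.003] F [3.9 1.4 3. ] w 0.01658485144857861
```

View pics/c5.png

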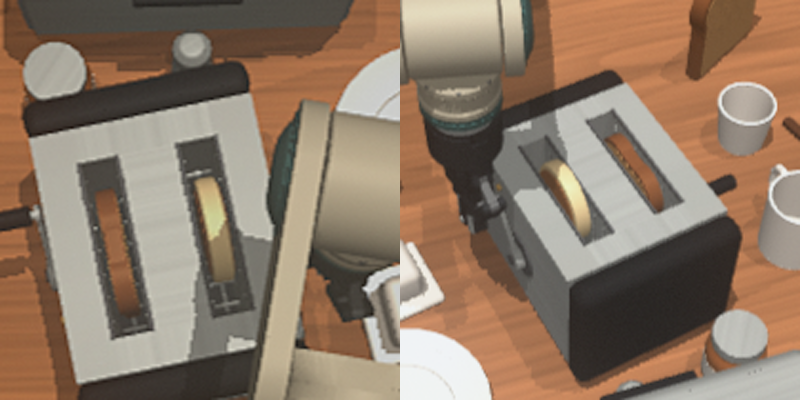

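The arm is clear of the muffin. The muffin stands up out of its slot (crop (567,200)), the bread is still down, and its lever is at rest (crop (722,186)). One check of the muffin's height against the model, then sign-off.

Run:
```python
from h import *
import cv2
t=np.load('t.npy');im=cv2.imread('pics/c5.png')[:,400:]
th=np.linspace(0,6.28,60)
for lift,col in((.050,(0,0,255)),(.040,(255,0,0))):
    P=np.c_[.045*np.cos(th),-.042+0*th-.01,.118+lift+.045*np.sin(th)]
    P=P[P[:,2]>.17]
    for q in (proj('scene',world(t,P))-[215,135])*400/210: cv2.circle(im,tuple(int(v) for v in q),1,col,-1)
cv2.imwrite('pics/c6.png',cv2.resize(im[100:300,50:250],(600,600)))
```

```text
(no output)
```

View pics/c6.png

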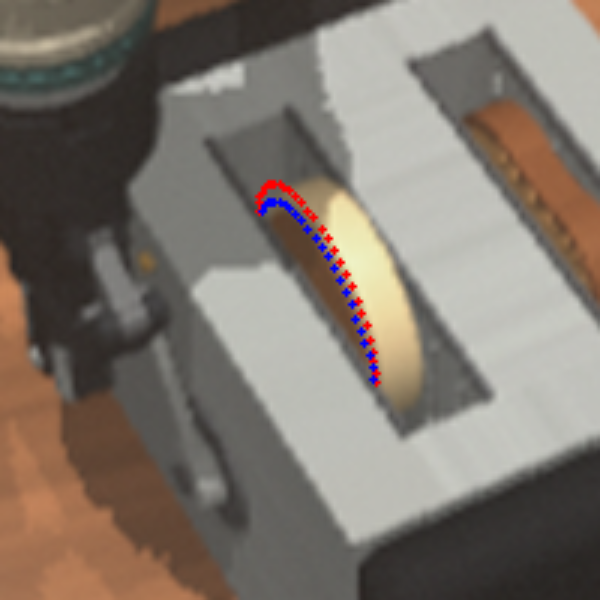

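The 50 mm outline (red) follows the muffin's near rim, and the lever bar points at the brass rivet (148,258). Handing in.

```bash
python3 -c "
from rig import order;print(order.sign_off())"; python3 st.py
```

```text
the job is handed in; nothing more can be done
None
the job is handed in; nothing more can be done
```

I swung the right lever, on the muffin's side, up to its highest-lift point and handed the job in with the gripper still holding it at a 30 N setting. It took about 6.5 s of the 32 s, and no verdict was reported.

**Lever:** by the arm's position it stood at about 1.45 to 1.5 rad, and the picture shows its bar pointing at the brass rivet. The tool did not move over the last 0.5 s, with about 5 N on it, the spring included.

**Muffin:** its rim matched the outline I drew for the 50 mm lift. That check is good to a few mm, so the 1.5 mm rack tolerance rests on the lever angle: 48.5 mm allows about ±0.25 rad.

**Everything else:** in the last picture the bread was down, its lever was at rest, and the arm was clear of the muffin and bread. I saw nothing on the counter out of place, but I did not measure the other items.

**Disagreements:**
- The grasp point came out about 5 mm higher than the grip's stated centre. This offset stayed nearly constant along the arc (3 to 4 mm if the lever is exactly at 1.5 rad).
- The fingers closed to 16.8 mm on the 18 mm grip.

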